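Set a drawer front against fence and end stop

ROBOT

A 6-joint arm with a two-finger parallel gripper is mounted at the origin on a cart in front of the work surface, level with it; the furniture and walls round the work are solid. World frame = base frame: x ahead of the robot, y to its left, z up, the work surface at z = 0. Lengths are in m, angles in rad, forces in N, time in s.
With the tool pointing down it reaches from about 0.375 to 0.975 m from the base axis. Payload 3.8 kg.
Tool frame: the origin (TCP) lies midway between the tips of the shut fingers; the grasp point (between the pads) lies 19 mm behind it; z points along the fingers, y is the direction in which the jaws open and shut (so a half turn about z gives the same grasp; the last joint's range is limited). The gripper opens to 85 mm and grips with 20 to 120 N. Pads are 22 mm wide; open, the fingers measure 114 mm over their backs; the gripper's body (76 mm by 85 mm) begins 54 mm behind the grasp point. The pads swing forward as they close: fully open they stand 13 mm farther back than shut.
Start: joints at [-1.33, 0.264, 1.604, -0, 1.274, -0.037], TCP at [0.185, -0.649, 0.231] pointing down, gripper open.
Joint ranges: [-2.63, 2.63], [-0.94, 2.18], [0.31, 2.57], [-1.31, 4.45], [0, 2.66], [-2.55, 2.55]. Speed limits (rad/s): [2.57, 2.57, 3.14, 3.14, 3.14, 3.14].

INTERFACE

Orientations are given as a rotation vector (axis times angle).
In Python, from workcell import bot gives the robot as it stands.
- The arm moves only by the tool drive_tool, never from a script. Its argument "steps" is a list of rows, each a list of 2 entries, a list of its own where there are three numbers: the shift along the tool's x, y, z in mm, then the turn about the tool's z in degrees. In form: [[[dx, dy, dz], twist], ...]. A call has 1 to 8 rows; each row shifts and turns the commanded pose from where the row before left it, along the tool's axes as they then stand; what a row does not reach is not made up. A row lasts 1/12 s, in which the tool goes at most 41.7 mm and 7.16 degrees, less where a joint would pass 70% of its speed; a pose out of reach is approached as far as the arm can. A call is refused whole if a number of a shift passes 41.7 or a number of a turn 7.16, either way. A call with a gripper value outside its range is refused whole. "jaw" is the opening, from 0 (shut) to 1 (fully open), set as the call begins (left out, the last holds). The fingers move at their own pace and stop on an object; "force" is the grip in N (left out, the last holds). Time passes only in rows, so rows that do not move let the fingers close. It gives the time, the measured TCP pose, the force and the opening at its end, in the units of the state.
- bot.read_state(): the state, without advancing time (a new reading comes with each control period).
- bot.read_camera(name): name is "side" or "top" or "wrist"; returns the picture (384x512x3 uint8, red, green, blue); there is no depth.
- bot.camera_info(name): a dict with "fx", "fy", "cx", "cy" (pixels), "position" and "attitude" of the camera in the world. Camera axes: x right, y down, z forward; pixel columns grow to the right and rows downward; lengths in m; the calibration is good to about 2 mm. A picture is of the moment at which its call begins: read the wrist's pose just before it. camera_info takes no time and is no camera call; for the wrist camera it gives the pose at the moment of the call.
- bot.finish_job(): hands the job in, once; it reports no verdict.
The state is a dict: "time": time; "q": joint angles; "joint_vel": joint speeds; "joint_torque": joint torques, N m; "tool_pos": TCP position; "tcp_rot": TCP orientation; "wrist_force": force on the tool from outside, world axes, zero at the start; "torque": the same for the moment, N m; "width": opening from 0.0 (shut) to 1.0 (fully open).
Only numpy, scipy, OpenCV 4.12 (cv2) and the standard library are available. Lean on these libraries where they do the work, as an engineer would, in place of code of your own. Each camera call takes 0.05 s, during which the arm holds its last target.

TASK

Slide the loose wooden drawer front along the bench until its long edge lies flush against the metal-faced fence and its end is up against the end stop, ready for drilling. Only push it with the fingers: do not pick it up or tip it. Leave the other things on the bench where they are.

Things in the scene. Friction and masses are not known exactly. Their poses are not given: they have to be found in the camera images.
- drawer_front: The loose work: flat pale wooden board, 90 (own x) x 160 (own y) x 22 mm, two dark 8 mm hole marks 48 mm either side of its middle. About 0.25 kg, a few newtons slide it; too wide to grip across. Origin: centre of underside, z up. Starts within about 15 deg of parallel to the fence, x axis towards it, its centre 75 to 110 mm in front of it, to the right of the end stop.
- fence: Fixed straight fence: brown wooden rail with aluminium front face, 42 deep, 400 long (own y), 35 mm high. Origin: on the bench, middle of the foot of the front face, which is the plane own x = 0; the work belongs at own x < 0 (robot's side). y runs to the robot's left, z up. The drawer front is flush with its centre at own x = -45 mm and its sides parallel to the fence.
- end_stop: Fixed stop clamped to the fence: brown wooden block 60 x 28 x 35 mm square to the fence, in front of it, metal strip on top (to 41 mm), black knob (to 61 mm) over the fence. Axes as the fence's. Origin: on the bench, corner of stop face and fence face. Stop face: plane own y = 0, looks to own -y (right), spans own x -60 to 0. The drawer front touches it with its centre at own y = -80 mm.
- tape_measure: Bystander, loose: tape measure, 71 x 82 x 32 mm, beyond the end stop to the left. Origin: centre of its underside.
- pencil: Bystander, loose: carpenter pencil, 149 mm long (own y), 8 mm high, lying near the fence's right end, roughly square to the fence. Origin: centre of its underside.
- tape_roll: Bystander, loose: roll of masking tape lying flat, 107 mm across, 24 mm high, on the right of the bench. Origin: centre of its underside.
- sanding_block: Bystander, loose: brick-like sanding block, 83 x 115 x 30 mm, on the right of the bench. Origin: centre of its underside.
- tub: Bystander, loose: open white tub, 72 mm across, 88 mm high, on the right of the bench. Origin: centre of its underside.
- chisel: Bystander, loose: bench chisel with wooden handle, 236 mm long (own y), 30 mm high, at the left of the bench. Origin: centre of its underside.

How it is judged:
By the outcome, as a careful person would: the job done as asked, in the order asked, and still so for the second after the job is handed in, with the robot touching nothing.
It also fails if it takes over 59 s, if anything falls off the work surface, if the arm or the gripper's body presses on something with over 40 N, if the wrist force passes 120 N, or if a joint passes its speed limit or range.

## Working session

There is one attempt and no reset: what is moved stays moved. The work goes in short steps, Python scripts to look and compute and a tool call to move; the robot and the scene stay as the last step left them, time stands still between calls to the robot, and variables do not carry over. Pictures are saved under pics/ and viewed, and the job is handed in when it is done.

Besides the shell and the picture viewer there is one more tool, called as name(argument=value, ...) on one line, values as JSON. drive_tool: Moves the arm, as the interface text tells. Its arguments: {"type":"object","properties":{"steps":{"type":"array","items":{"type":"array"}},"jaw":{"type":"number"},"force":{"type":"number"}},"required":["steps"]}

```bash
mkdir -p pics
python3 - <<'E'
from workcell import bot
import cv2
for n in ("top","side"):
    im=bot.read_camera(n); cv2.imwrite(f"pics/{n}0.png",im[:,:,::-1]); print(n,bot.camera_info(n))
s=bot.read_state(); print(s)
E
```

```text
top {'fx': 348.1115567730355, 'fy': 348.1115567730355, 'cx': 253.72085330920393, 'cy': 196.8672196941432, 'position': array([0.38295071, 0.06812964, 1.1268048 ]), 'attitude': array([-2.1222028 ,  2.17668824, -0.09345842])}
side {'fx': 495.96570033242256, 'fy': 495.96570033242256, 'cx': 256.7418851507947, 'cy': 192.0238535403679, 'position': array([ 0.13363795, -1.45424257,  1.11299659]), 'attitude': array([-2.15599602,  0.27027606, -0.15216273])}
{'time': 0.1, 'q': array([-1.32989476e+00,  2.64667308e-01,  1.60528205e+00,  5.46353410e-06,
        1.27370113e+00, -3.69129754e-02]), 'joint_vel': array([-2.39228048e-06, -3.36193221e-03, -1.64095477e-03, -5.61574220e-05,
        1.42287041e-03,  1.03880035e-03]), 'joint_torque': array([ 3.78588193e-04, -5.16706216e+01, -3.68590522e+01, -3.72889269e-05,
        6.27232526e-03, -2.07124498e-05]), 'tool_pos': array([ 0.18495062, -0.64845824,  0.23006952]), 'tcp_rot': array([-3.10930486e+00, -4.34702016e-01,  3.20749878e-04]), 'wrist_force': array([-0.41272439,  0.04786019, -0.11565074]), 'torque': array([-0.02083532, -0.00990884, -0.01453869]), 'width': 1.0022901139193814}
```

View pics/top0.png

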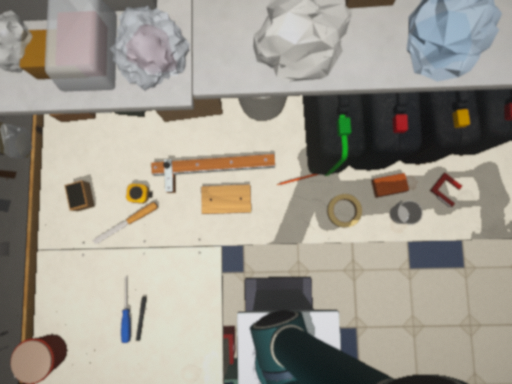

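View pics/side0.png

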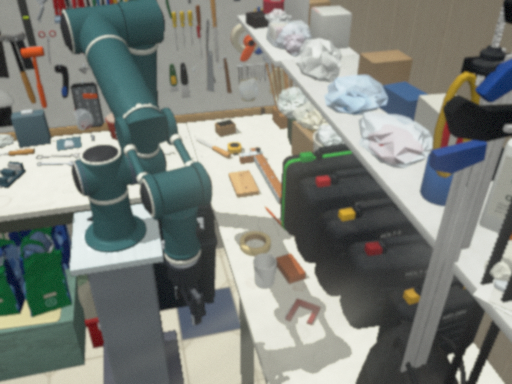

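```bash
cat > h.py <<'E'
import numpy as np, cv2
from scipy.spatial.transform import Rotation as R
def ray(ci,p,z):
    d=np.c_[(np.atleast_2d(p)[:,0]-ci['cx'])/ci['fx'],(np.atleast_2d(p)[:,1]-ci['cy'])/ci['fy'],np.ones(len(np.atleast_2d(p)))]
    d=d@R.from_rotvec(ci['attitude']).as_matrix().T
    return ci['position']+d*((z-ci['position'][2])/d[:,2])[:,None]
def proj(ci,P):
    c=(np.atleast_2d(P)-ci['position'])@R.from_rotvec(ci['attitude']).as_matrix()
    return np.c_[c[:,0]/c[:,2]*ci['fx']+ci['cx'],c[:,1]/c[:,2]*ci['fy']+ci['cy']]
E
python3 - <<'E'
from workcell import bot
from h import *
im=cv2.imread("pics/top0.png"); ci=bot.camera_info("top")
c=im[140:225,120:300]; cv2.imwrite("pics/topz.png",cv2.resize(c,None,fx=4.4,fy=4.4,interpolation=cv2.INTER_CUBIC))
c=cv2.imread("pics/side0.png")[130:230,190:300]; cv2.imwrite("pics/sidez.png",cv2.resize(c,None,fx=6,fy=6,interpolation=cv2.INTER_CUBIC))
for n,p,z in (("board",[[202,184],[251,184],[251,213],[202,213]],.022),("fence",[[152,161],[274,152],[274,165],[152,173]],.035),("edge",[[100,247],[300,242]],0),("stop",[[163,160],[172,160],[174,191],[164,191]],.041)):
    print(n,ray(ci,p,z).round(3).tolist())
hsv=cv2.cvtColor(im,cv2.COLOR_BGR2HSV)
for p in ((210,205),(245,190),(200,165),(200,171),(230,230),(169,185)): print(p,im[p[1],p[0]],hsv[p[1],p[0]])
E
```

```text
board [[0.556, 0.263, 0.022], [0.552, 0.105, 0.022], [0.459, 0.107, 0.022], [0.463, 0.263, 0.022]]
fence [[0.634, 0.422, 0.035], [0.651, 0.028, 0.035], [0.609, 0.03, 0.035], [0.595, 0.421, 0.035]]
edge [[0.362, 0.601, 0.0], [0.363, -0.047, 0.0]]
stop [[0.635, 0.384, 0.041], [0.634, 0.355, 0.041], [0.533, 0.349, 0.041], [0.534, 0.38, 0.041]]
(210, 205) [100 169 218] [ 18 138 218]
(245, 190) [ 92 157 205] [ 17 141 205]
(200, 165) [ 59 111 177] [ 13 170 177]
(200, 171) [131 139 149] [ 13  31 149]
(230, 230) [199 216 222] [ 22  26 222]
(169, 185) [212 215 210] [ 72   6 215]
```

View pics/topz.png

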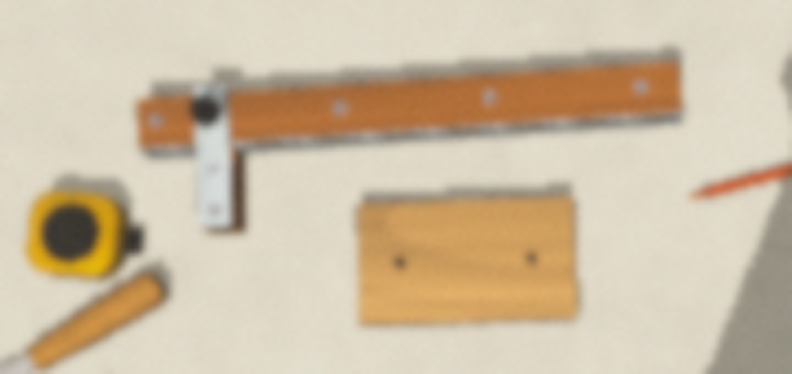

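View pics/sidez.png

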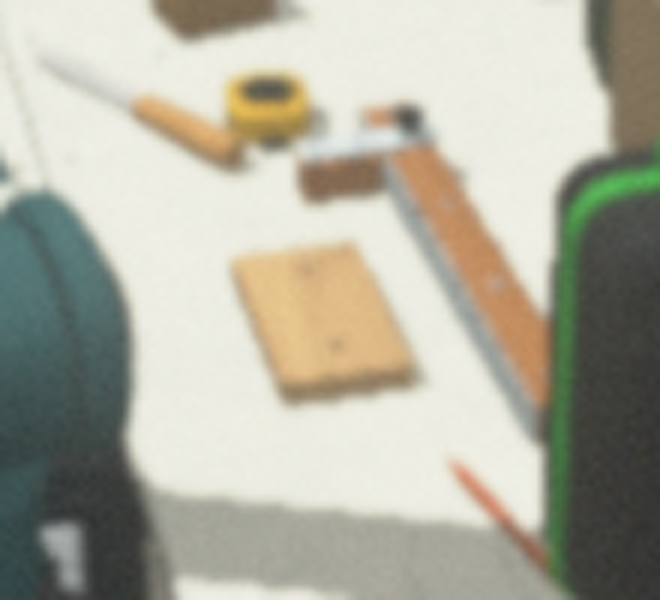

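```bash
cat > m.py <<'E'
from workcell import bot
from h import *
def measure(im):
    ci=bot.camera_info("top")
    hsv=cv2.cvtColor(im,cv2.COLOR_BGR2HSV)
    roi=np.zeros(im.shape[:2],np.uint8)
    roi[140:225,150:300]=255
    big=cv2.inRange(hsv,(8,90,90),(25,255,255))&roi
    n,l,st,_=cv2.connectedComponentsWithStats(big)
    out={}
    for i in range(1,n):
        if st[i,4]>150: print("blob",st[i])
    return big,hsv,ci
if __name__=="__main__":
    im=cv2.imread("pics/top0.png"); big,hsv,ci=measure(im)
    for name,lo,hi,z in (("board",(15,90,120),(25,255,255),.022),("fence",(8,120,90),(15,255,255),.035)):
        m=cv2.inRange(hsv,lo,hi); m[:140]=0;m[225:]=0;m[:,:175]=0;m[:,290:]=0
        cs,_=cv2.findContours(m,cv2.RETR_EXTERNAL,cv2.CHAIN_APPROX_NONE)
        c=max(cs,key=cv2.contourArea); print(name,cv2.contourArea(c))
        P=ray(ci,c[:,0,:].astype(float),z)[:,:2]
        r=cv2.minAreaRect((P*1000).astype(np.float32)); print(r, cv2.boxPoints(r).round(0).tolist())
        # front edge fit of fence / sides: per column bottom & top
        pts=c[:,0,:]
        for nm,f in (("near",max),("far",min)):
            e=np.array([(x,f(pts[pts[:,0]==x,1])) for x in range(pts[:,0].min()+4,pts[:,0].max()-3)],float)
            W=ray(ci,e+[0,.5 if nm=="near" else -.5],z); k=np.polyfit(W[:,1],W[:,0],1); print(nm,k,np.degrees(np.arctan(k[0])),(W[:,0]-np.polyval(k,W[:,1])).std())
    print(ci['position'])
    # intensity profiles: fence front face line columns 190..265, stop strip row profile
    for x in (185,210,240,265): print(x,im[158:182,x].tolist()[0:24:1] and [int(v) for v in hsv[158:182,x,1]], [int(v) for v in hsv[158:182,x,2]])
    for y in (180,184,188,191,193): print(y,[int(v) for v in hsv[y,158:184,1]],[int(v) for v in hsv[y,158:184,2]])
E
python3 m.py
```

```text
blob [ 172  154  103   18 1175]
blob [ 201  184   50   30 1351]
board 1277.0
((506.60986328125, 187.15768432617188), (89.63565063476562, 156.95538330078125), 0.7047867774963379) [[461.0, 265.0], [463.0, 108.0], [552.0, 109.0], [550.0, 266.0]]
near [-0.00841039  0.46332546] -0.48186871371484524 0.0009709519291748467
far [-0.00672105  0.5525458 ] -0.3850820088082398 0.0008391665396801887
fence 946.5
((621.4089965820312, 189.43878173828125), (35.0435905456543, 316.80145263671875), 2.419546365737915) [[597.0, 347.0], [611.0, 30.0], [646.0, 32.0], [632.0, 348.0]]
near [-0.03788225  0.61137915] -2.169455701157795 0.0010319470771194411
far [-0.04185422  0.6468216 ] -2.3966711439669357 0.0009475902528216098
[0.38295071 0.06812964 1.1268048 ]
185 [38, 65, 118, 155, 168, 169, 171, 172, 173, 171, 173, 163, 130, 72, 33, 24, 28, 27, 26, 27, 26, 28, 29, 27] [153, 150, 154, 161, 165, 169, 172, 172, 180, 183, 180, 177, 173, 164, 149, 157, 191, 216, 225, 224, 223, 222, 223, 224]
210 [102, 147, 168, 172, 174, 173, 172, 172, 172, 172, 147, 106, 62, 30, 26, 28, 26, 28, 28, 28, 28, 26, 27, 27] [160, 166,
[... 1045 characters left out ...]
, 28, 28, 28, 26, 20, 6, 5, 4, 3, 3, 4, 4, 21, 69, 96, 55, 36, 30, 28, 27, 27, 28, 28, 29] [224, 225, 225, 225, 224, 219, 214, 211, 211, 202, 191, 194, 205, 198, 158, 115, 98, 134, 189, 215, 221, 224, 223, 224, 222, 222]
191 [26, 27, 26, 28, 28, 28, 26, 21, 19, 20, 20, 19, 15, 22, 46, 84, 90, 59, 35, 30, 27, 30, 27, 26, 27, 27] [225, 224, 224, 225, 225, 224, 220, 214, 202, 189, 179, 173, 169, 160, 138, 116, 113, 143, 194, 218, 224, 224, 224, 225, 223, 223]
193 [25, 25, 27, 26, 28, 28, 27, 28, 33, 37, 39, 40, 39, 41, 42, 43, 42, 38, 32, 29, 28, 28, 26, 27, 26, 27] [226, 225, 225, 223, 225, 225, 223, 218, 211, 202, 194, 189, 188, 188, 189, 189, 193, 202, 215, 223, 224, 224, 224, 224, 225, 224]
```

Run:
```python
from workcell import bot
from h import *
ci=bot.camera_info("top")
print(ray(ci,[[171.5,184],[172.5,184]],.041).round(4).tolist(),ray(ci,[[172.5,184],[175.2,184],[176,184]],.0).round(4).tolist(),ray(ci,[[172.5,184]],.035).round(4).tolist())
s=bot.read_state(); M=R.from_rotvec(s['tcp_rot']).as_matrix()
for w in ([0.505,0.05,.23],):
    print((M.T@(np.array(w)-s['tool_pos'])*1000).round(1))
```

```text
[[0.5561, 0.3566, 0.041], [0.556, 0.3534, 0.041]] [[0.5626, 0.3642, 0.0], [0.5623, 0.3552, 0.0], [0.5622, 0.3526, 0.0]] [[0.557, 0.355, 0.035]]
[ 499.3 -583.9    1.3]
```

drive_tool(steps=[[[25,-29.2,0],0],[[25,-29.2,0],0],[[25,-29.2,0],0],[[25,-29.2,0],0],[[25,-29.2,0],0],[[25,-29.2,0],0],[[25,-29.2,0],0],[[25,-29.2,0],0]], jaw=0.45)

```text
time: 0.77
tool_pos: [0.3135, -0.3676, 0.2308]
tcp_rot: [-3.111, -0.434, 0.0]
wrist_force: [0.8, 0.1, -0.7]
width: 0.449
```

drive_tool(steps=[[[25,-29.2,0],0],[[25,-29.2,0],0],[[25,-29.2,0],0],[[25,-29.2,0],0],[[25,-29.2,0],0],[[25,-29.2,0],0],[[25,-29.2,0],0],[[25,-29.2,0],0]])

```text
time: 1.43
tool_pos: [0.4417, -0.0882, 0.2311]
tcp_rot: [3.111, 0.435, -0.0]
wrist_force: [0.7, 0.1, -0.3]
width: 0.45
```

drive_tool(steps=[[[25,-29.2,0],0],[[25,-29.2,0],0],[[0,0,0],-7],[[0,0,0],-7],[[0,0,0],-7],[[0,0,0],-7],[[0,0,0],-7],[[0,0,0],-7]])

```text
time: 2.1
tool_pos: [0.4733, -0.02, 0.2307]
tcp_rot: [-2.743, -1.53, 0.001]
wrist_force: [0.5, 0.2, -0.5]
width: 0.454
```

drive_tool(steps=[[[0,0,0],-7],[[0,0,0],-7],[[0,0,0],-7],[[0,0,0],-7],[[0,0,0],-6.4],[[0,0,0],0]])

```text
time: 2.6
tool_pos: [0.4733, -0.0202, 0.2308]
tcp_rot: [-2.173, -2.268, 0.001]
wrist_force: [-0.1, -0.0, 0.1]
width: 0.458
```

```bash
cat > st.py <<'E'
from workcell import bot
from h import *
s=bot.read_state(); M=R.from_rotvec(s['tcp_rot']).as_matrix()
print(s['time'],s['tool_pos'].round(4),"yaw",np.degrees(np.arctan2(M[1,0],M[0,0])).round(2),"tilt",M[:,2].round(3),"F",s['wrist_force'].round(1),"w",round(s['width'],2),"q",s['q'].round(2))
E
python3 st.py
python3 - <<'E'
from workcell import bot
import cv2
from h import *
ci=bot.camera_info("wrist");print(ci)
im=bot.read_camera("wrist"); cv2.imwrite("pics/w1.png",im[:,:,::-1])
E
```

```text
2.6 [ 0.4733 -0.0202  0.2308] yaw 92.47 tilt [-0.001  0.    -1.   ] F [-0.1 -0.   0.1] w 0.46 q [-0.1  -0.12  2.02 -0.    1.25 -0.14]
{'fx': 331.81344107313595, 'fy': 331.81344107313595, 'cx': 253.06076767606538, 'cy': 193.78083035392967, 'position': array([0.46994011, 0.0502738 , 0.37328656]), 'attitude': array([2.86082071, 0.06209428, 0.00699463])}
```

View pics/w1.png

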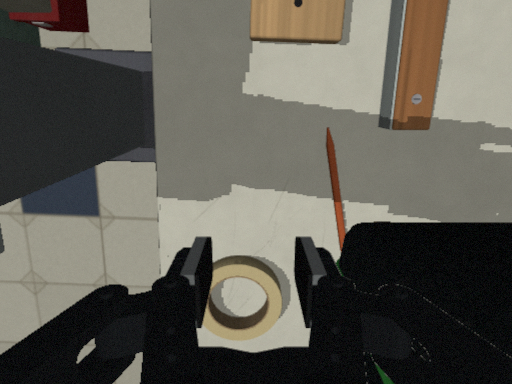

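Run:
```python
from workcell import bot
from h import *
ci=bot.camera_info("wrist")
im=cv2.imread("pics/w1.png")
c=im[0:140,230:460]; cv2.imwrite("pics/w1z.png",cv2.resize(c,None,fx=3.4,fy=3.4,interpolation=cv2.INTER_CUBIC))
print(ray(ci,[[380,128],[390,20]],0).round(4).tolist(), ray(ci,[[396,128],[404,20]],.035).round(4).tolist(), ray(ci,[[250,38],[344,40]],.022).round(4).tolist())
```

```text
[[0.6116, 0.0241, 0.0], [0.6062, 0.1321, 0.0]] [[0.6144, 0.0271, 0.035], [0.6063, 0.1249, 0.035]] [[0.4648, 0.1064, 0.022], [0.5562, 0.1081, 0.022]]
```

View pics/w1z.png

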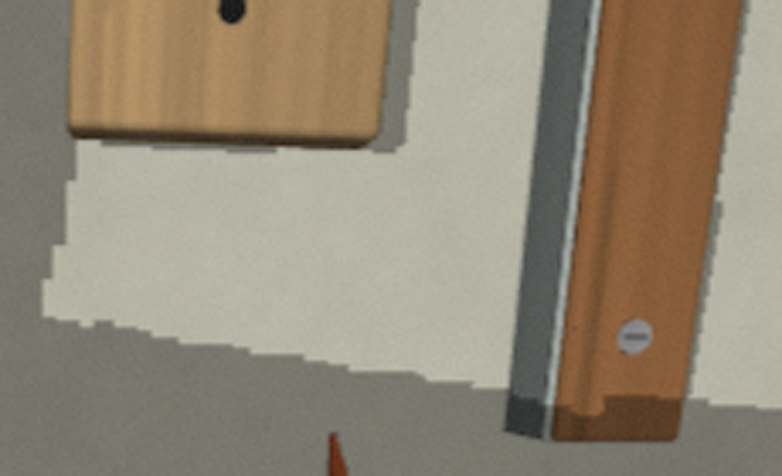

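drive_tool(steps=[[[29,13,0],0],[[29,13,0],0],[[29,13,20],0],[[0,0,40],0],[[0,0,40],0],[[0,0,40],0],[[0,0,30],0],[[0,0,0],0]])

```text
time: 3.32
tool_pos: [0.5024, 0.0678, 0.0542]
tcp_rot: [-2.173, -2.256, 0.017]
wrist_force: [-1.1, -0.3, -0.4]
width: 0.449
```

```bash
python3 st.py
python3 - <<'E'
from workcell import bot
import cv2
im=bot.read_camera("wrist"); cv2.imwrite("pics/w2.png",im[:,:,::-1])
E
```

```text
3.3167 [0.5024 0.0678 0.0542] yaw 92.16 tilt [-0.014 -0.001 -1.   ] F [-1.1 -0.3 -0.4] w 0.45 q [ 0.09  0.14  2.11 -0.    0.91  0.05]
```

View pics/w2.png

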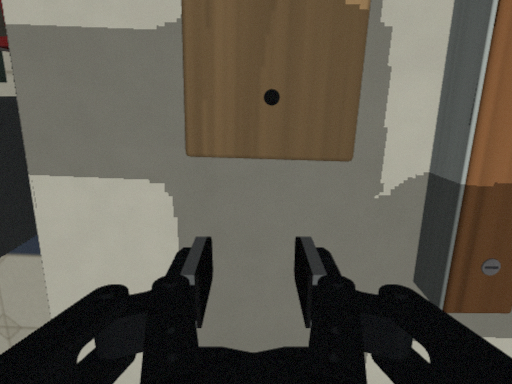

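drive_tool(steps=[[[0,6,20],0],[[0,0,18],0],[[0,0,8],0],[[0,0,0],0],[[0,0,0],0]])

```text
time: 3.78
tool_pos: [0.5161, 0.0685, 0.0168]
tcp_rot: [2.176, 2.264, 0.002]
wrist_force: [-0.5, -0.0, 0.1]
width: 0.447
```

```bash
python3 st.py
```

```text
3.7833 [0.5161 0.0685 0.0168] yaw 92.27 tilt [ 0.001  0.    -1.   ] F [-0.5 -0.   0.1] w 0.45 q [0.08 0.21 2.11 0.   0.82 0.04]
```

drive_tool(steps=[[[0,-6,5],0],[[0,0,5],0],[[12,0,0],0],[[10,0,0],0],[[10,0,0],0],[[10,0,0],0],[[10,0,0],0],[[0,0,0],0]])

```text
time: 4.45
tool_pos: [0.5073, 0.1224, 0.0056]
tcp_rot: [-2.174, -2.268, -0.002]
wrist_force: [0.4, 0.6, 1.0]
width: 0.454
```

```bash
python3 st.py
python3 - <<'E'
from workcell import bot
import cv2
im=bot.read_camera("wrist"); cv2.imwrite("pics/w3.png",im[:,:,::-1])
E
```

```text
4.45 [0.5073 0.1224 0.0056] yaw 92.42 tilt [ 0.001  0.001 -1.   ] F [0.4 0.6 1. ] w 0.45 q [0.19 0.23 2.11 0.   0.8  0.15]
```

View pics/w3.png

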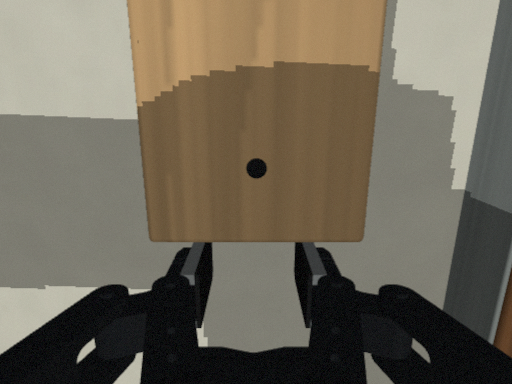

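drive_tool(steps=[[[10,0,0],0],[[10,0,0],0],[[10,0,0],0],[[10,0,0],0],[[8,0,0],0],[[0,0,0],0],[[0,0,0],0]])

```text
time: 5.08
tool_pos: [0.505, 0.169, 0.0052]
tcp_rot: [-2.175, -2.267, -0.0]
wrist_force: [0.5, -0.5, 0.9]
width: 0.448
```

```bash
python3 st.py
python3 - <<'E'
from workcell import bot
from h import *
im=bot.read_camera("top")[:,:,::-1]; cv2.imwrite("pics/top2.png",im)
c=im[140:225,120:300]; cv2.imwrite("pics/top2z.png",cv2.resize(c,None,fx=4.4,fy=4.4,interpolation=cv2.INTER_CUBIC))
im=bot.read_camera("wrist")[:,:,::-1]; cv2.imwrite("pics/w4.png",im)
E
```

```text
5.0833 [0.505  0.169  0.0052] yaw 92.39 tilt [ 0.  0. -1.] F [ 0.5 -0.5  0.9] w 0.45 q [0.28 0.25 2.09 0.   0.8  0.23]
```

View pics/top2z.png

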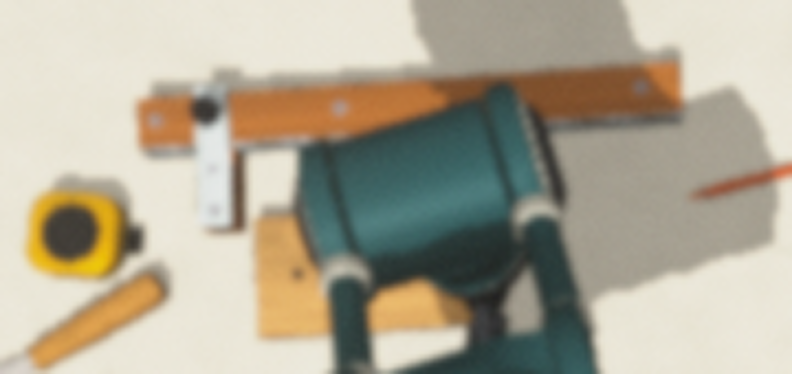

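View pics/w4.png

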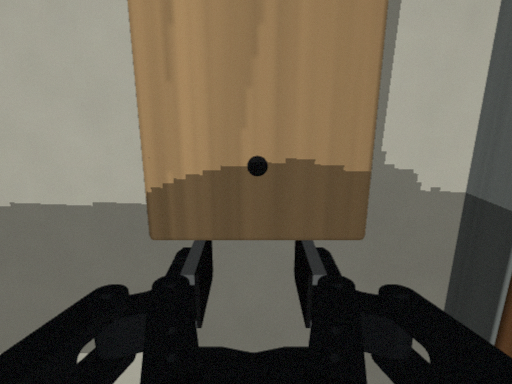

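drive_tool(steps=[[[-12,0,0],0],[[-12,0,0],0],[[0,0,-30],0],[[0,0,-30],0],[[0,0,-30],0],[[0,-28,0],7],[[0,-28,0],7],[[0,-25,0],7]], jaw=0.6)

```text
time: 5.85
tool_pos: [0.4251, 0.1486, 0.0959]
tcp_rot: [2.56, 1.82, 0.001]
wrist_force: [0.1, 0.4, -0.1]
width: 0.601
```

drive_tool(steps=[[[0,0,0],7],[[0,0,0],7],[[0,0,0],7],[[0,0,0],7],[[0,0,0],7],[[0,0,0],7],[[0,0,0],7],[[0,0,0],7]])

```text
time: 6.52
tool_pos: [0.4256, 0.1489, 0.0951]
tcp_rot: [3.115, 0.407, -0.0]
wrist_force: [-0.6, -0.3, -0.2]
width: 0.601
```

drive_tool(steps=[[[0,0,0],7],[[0,0,0],6],[[0,0,0],0],[[0,0,0],0]])

```text
time: 6.85
tool_pos: [0.4257, 0.1493, 0.0952]
tcp_rot: [3.141, 0.066, -0.0]
wrist_force: [-0.5, 0.2, 0.1]
width: 0.601
```

```bash
python3 st.py
python3 - <<'E'
from workcell import bot
from h import *
ci=bot.camera_info("top"); print(ray(ci,[[178.4,205]],.022))
im=bot.read_camera("wrist")[:,:,::-1]; cv2.imwrite("pics/w5.png",im)
E
```

```text
6.85 [0.4257 0.1493 0.0952] yaw 2.41 tilt [-0. -0. -1.] F [-0.5  0.2  0.1] w 0.6 q [ 0.28 -0.03  2.2  -0.    0.97  1.81]
[[0.49040606 0.33913307 0.022     ]]
```

View pics/w5.png

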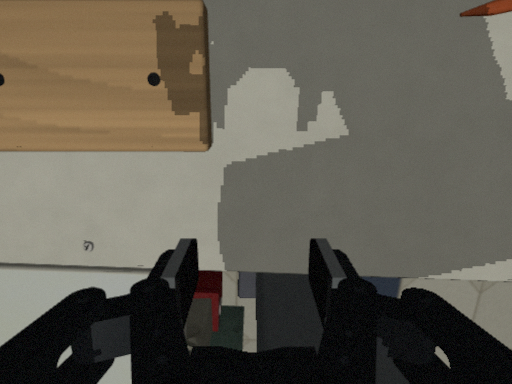

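drive_tool(steps=[[[-3,-28,0],0],[[-3,-28,0],0],[[0,-28,0],0],[[0,-26,0],0],[[0,0,30],0],[[0,0,30],0],[[0,0,22],0],[[0,0,0],0]])

```text
time: 7.57
tool_pos: [0.4112, 0.2577, 0.0088]
tcp_rot: [3.136, 0.067, -0.013]
wrist_force: [-0.9, -0.4, -0.0]
width: 0.598
```

```bash
python3 st.py
python3 - <<'E'
from workcell import bot
from h import *
im=bot.read_camera("wrist")[:,:,::-1]; cv2.imwrite("pics/w6.png",im)
E
```

```text
7.5667 [0.4112 0.2577 0.0088] yaw 2.46 tilt [-0.008 -0.005 -1.   ] F [-0.9 -0.4 -0. ] w 0.6 q [ 0.51  0.17  2.18 -0.    0.8   2.04]
```

View pics/w6.png

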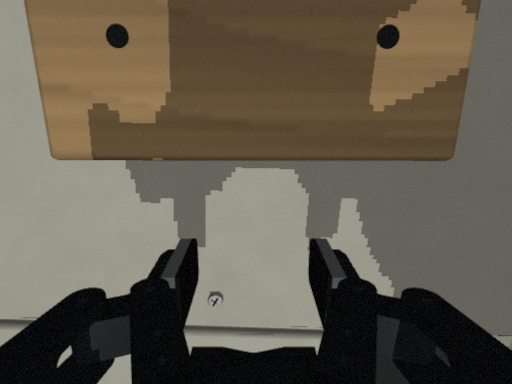

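drive_tool(steps=[[[5,0,3],0],[[12,0,2],0],[[12,0,0],0],[[10,0,0],0],[[10,0,0],0],[[10,0,0],0],[[10,0,0],0],[[0,0,0],0]])

```text
time: 8.28
tool_pos: [0.4875, 0.2634, 0.0091]
tcp_rot: [-3.14, -0.062, -0.005]
wrist_force: [-0.5, 0.8, -0.2]
width: 0.599
```

```bash
python3 st.py
python3 - <<'E'
from workcell import bot
from h import *
im=bot.read_camera("wrist")[:,:,::-1]; cv2.imwrite("pics/w7.png",im)
E
```

```text
8.2833 [0.4875 0.2634 0.0091] yaw 2.28 tilt [ 0.003  0.001 -1.   ] F [-0.5  0.8 -0.2] w 0.6 q [ 0.45  0.28  2.05 -0.    0.82  1.98]
```

View pics/w7.png

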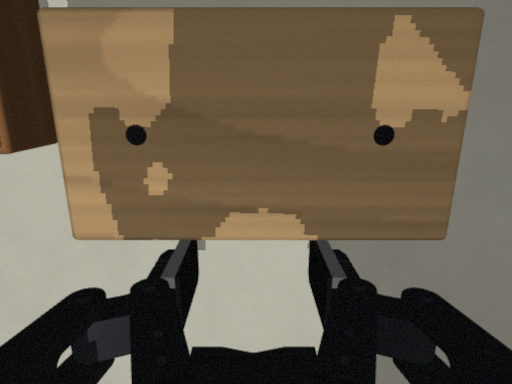

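drive_tool(steps=[[[4,0,2],0],[[4,0,0],0],[[3,0,0],0],[[2,0,0],0],[[0,0,0],0]])

```text
time: 8.75
tool_pos: [0.4975, 0.2634, 0.0061]
tcp_rot: [3.141, 0.064, 0.0]
wrist_force: [0.4, -0.9, 0.6]
width: 0.601
```

drive_tool(steps=[[[2,0,0],0],[[2,0,0],0],[[0,0,0],0]])

```text
time: 9.0
tool_pos: [0.4981, 0.2633, 0.0059]
tcp_rot: [3.14, 0.063, -0.01]
wrist_force: [-9.1, 0.0, 6.0]
width: 0.602
```

drive_tool(steps=[[[2,0,0],0],[[0,0,0],0],[[0,0,0],0]])

```text
time: 9.25
tool_pos: [0.4982, 0.2632, 0.0056]
tcp_rot: [3.139, 0.063, -0.015]
wrist_force: [-13.2, 0.8, 9.1]
width: 0.601
```

```bash
python3 st.py
python3 - <<'E'
from workcell import bot
from h import *
im=bot.read_camera("wrist")[:,:,::-1]; cv2.imwrite("pics/w8.png",im)
E
```

```text
9.25 [0.4982 0.2632 0.0056] yaw 2.29 tilt [-0.01  -0.002 -1.   ] F [-13.2   0.8   9.1] w 0.6 q [0.44 0.3  2.02 0.   0.83 1.97]
```

View pics/w8.png

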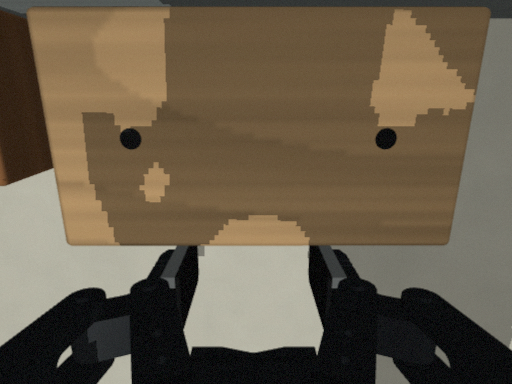

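drive_tool(steps=[[[-15,0,0],0],[[-15,0,0],0],[[0,0,-30],0],[[0,0,-30],0],[[0,0,-30],0],[[0,32,0],0],[[0,32,0],0],[[0,32,0],0]], jaw=0.1)

```text
time: 9.97
tool_pos: [0.4783, 0.1663, 0.0979]
tcp_rot: [-3.14, -0.067, -0.006]
wrist_force: [0.4, -0.5, -0.1]
width: 0.097
```

drive_tool(steps=[[[0,30,0],0],[[29,0,0],0],[[29,0,0],0],[[28,0,0],0],[[0,0,0],-7],[[0,0,0],-7],[[0,0,0],-7],[[0,0,0],-7]])

```text
time: 10.63
tool_pos: [0.5649, 0.1399, 0.0964]
tcp_rot: [3.03, 0.83, 0.001]
wrist_force: [0.0, 0.7, -0.3]
width: 0.101
```

drive_tool(steps=[[[0,0,0],-7],[[0,0,0],-7],[[0,0,0],-7],[[0,0,0],-7],[[0,0,0],-7],[[0,0,0],-7],[[0,0,0],-7],[[0,0,0],-7]])

```text
time: 11.3
tool_pos: [0.5648, 0.14, 0.0966]
tcp_rot: [2.284, 2.155, 0.002]
wrist_force: [0.1, 0.6, 0.1]
width: 0.1
```

drive_tool(steps=[[[0,0,0],-6],[[0,0,0],0],[[0,0,0],0]])

```text
time: 11.55
tool_pos: [0.5646, 0.14, 0.0965]
tcp_rot: [2.179, 2.262, 0.001]
wrist_force: [0.1, -0.5, -0.4]
width: 0.104
```

```bash
python3 st.py
python3 - <<'E'
from workcell import bot
from h import *
im=bot.read_camera("wrist")[:,:,::-1]; cv2.imwrite("pics/w9.png",im)
E
```

```text
11.55 [0.5646 0.14   0.0965] yaw 92.15 tilt [ 0.001  0.    -1.   ] F [ 0.1 -0.5 -0.4] w 0.1 q [ 0.2   0.21  1.94 -0.    1.    0.16]
```

View pics/w9.png

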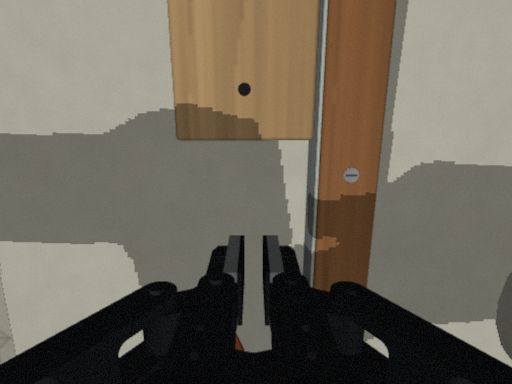

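drive_tool(steps=[[[0,-6,20],0],[[0,0,25],0],[[0,0,20],0],[[0,0,12],0],[[0,0,8],0],[[0,0,3],0],[[0,0,0],0]])

```text
time: 12.18
tool_pos: [0.5582, 0.1397, 0.008]
tcp_rot: [-2.177, -2.265, 0.001]
wrist_force: [0.0, 0.9, -0.4]
width: 0.104
```

```bash
python3 st.py
python3 - <<'E'
from workcell import bot
from h import *
im=bot.read_camera("wrist")[:,:,::-1]; cv2.imwrite("pics/w10.png",im)
E
```

```text
12.1833 [0.5582 0.1397 0.008 ] yaw 92.28 tilt [-0.001 -0.    -1.   ] F [ 0.   0.9 -0.4] w 0.1 q [0.2  0.31 2.   0.   0.83 0.16]
```

View pics/w10.png

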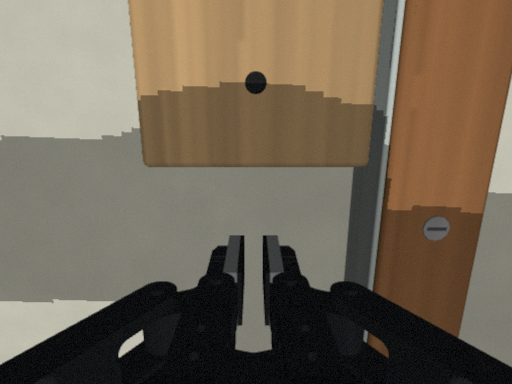

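drive_tool(steps=[[[10,0,0],0],[[10,0,0],0],[[6,0,0],0],[[5,0,0],0],[[4,0,0],0],[[0,0,0],0]])

```text
time: 12.73
tool_pos: [0.5571, 0.1758, 0.0087]
tcp_rot: [2.175, 2.267, 0.001]
wrist_force: [-0.1, -0.1, 0.1]
width: 0.103
```

drive_tool(steps=[[[2,0,0],0],[[2,0,0],0],[[0,0,0],0]])

```text
time: 12.98
tool_pos: [0.5567, 0.1788, 0.0083]
tcp_rot: [2.176, 2.266, 0.0]
wrist_force: [0.3, 0.7, 0.8]
width: 0.102
```

```bash
python3 st.py
python3 - <<'E'
from workcell import bot
from h import *
im=bot.read_camera("wrist")[:,:,::-1]; cv2.imwrite("pics/w11.png",im)
im=bot.read_camera("top")[:,:,::-1];c=im[140:225,120:300]; cv2.imwrite("pics/top3z.png",cv2.resize(c,None,fx=4.4,fy=4.4,interpolation=cv2.INTER_CUBIC))
E
```

```text
12.9833 [0.5567 0.1788 0.0083] yaw 92.31 tilt [ 0.  0. -1.] F [0.3 0.7 0.8] w 0.1 q [0.27 0.33 1.98 0.   0.84 0.23]
```

View pics/w11.png

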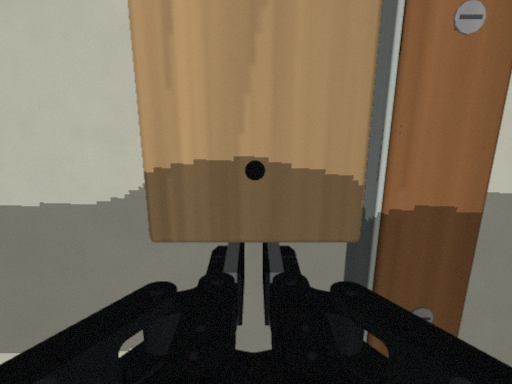

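View pics/top3z.png

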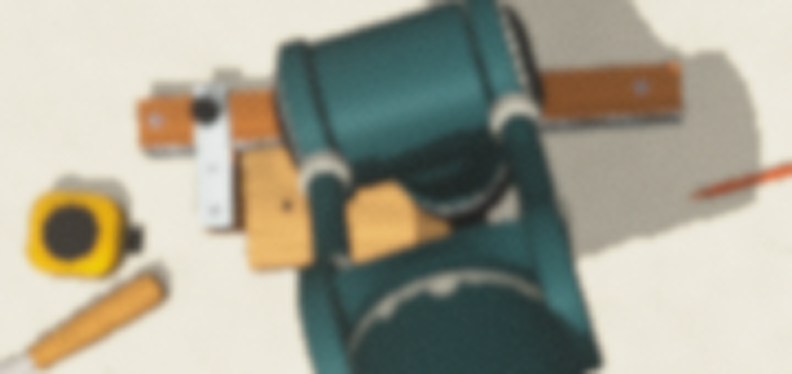

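drive_tool(steps=[[[2,0,0],0],[[2,0,0],0],[[0,0,0],0]])

```text
time: 13.33
tool_pos: [0.5564, 0.1818, 0.0081]
tcp_rot: [2.175, 2.266, -0.003]
wrist_force: [0.1, -5.0, 0.9]
width: 0.105
```

drive_tool(steps=[[[2,0,0],0],[[0,0,0],0]])

```text
time: 13.5
tool_pos: [0.5564, 0.1818, 0.0082]
tcp_rot: [2.172, 2.266, -0.006]
wrist_force: [1.0, -12.4, 2.9]
width: 0.101
```

drive_tool(steps=[[[-15,0,0],0],[[-15,0,0],0],[[0,0,-30],0],[[0,0,-30],0],[[0,0,-30],0],[[0,-32,0],0],[[0,-32,0],0],[[0,-34,0],0]], jaw=0.6)

```text
time: 14.17
tool_pos: [0.4599, 0.1512, 0.0993]
tcp_rot: [2.177, 2.264, 0.004]
wrist_force: [-1.5, -0.4, 0.7]
width: 0.599
```

drive_tool(steps=[[[0,0,0],7],[[0,0,0],7],[[0,0,0],7],[[0,0,0],7],[[0,0,0],7],[[0,0,0],7],[[0,0,0],7],[[0,0,0],7]])

```text
time: 14.83
tool_pos: [0.4596, 0.1511, 0.0983]
tcp_rot: [-2.988, -0.97, -0.0]
wrist_force: [0.4, -0.4, 0.6]
width: 0.602
```

drive_tool(steps=[[[0,0,0],7],[[0,0,0],7],[[0,0,0],7],[[0,0,0],7],[[0,0,0],6],[[0,0,0],0],[[0,0,0],0]])

```text
time: 15.42
tool_pos: [0.4597, 0.151, 0.0982]
tcp_rot: [-3.141, -0.068, 0.0]
wrist_force: [-0.3, -0.1, -0.4]
width: 0.602
```

```bash
python3 st.py
python3 - <<'E'
from workcell import bot
from h import *
im=bot.read_camera("top")[:,:,::-1];c=im[140:225,120:300]; cv2.imwrite("pics/top4.png",im);cv2.imwrite("pics/top4z.png",cv2.resize(c,None,fx=4.4,fy=4.4,interpolation=cv2.INTER_CUBIC))
E
```

```text
15.4167 [0.4597 0.151  0.0982] yaw 2.48 tilt [-0.  0. -1.] F [-0.3 -0.1 -0.4] w 0.6 q [0.27 0.03 2.14 0.   0.98 1.79]
```

View pics/top4z.png

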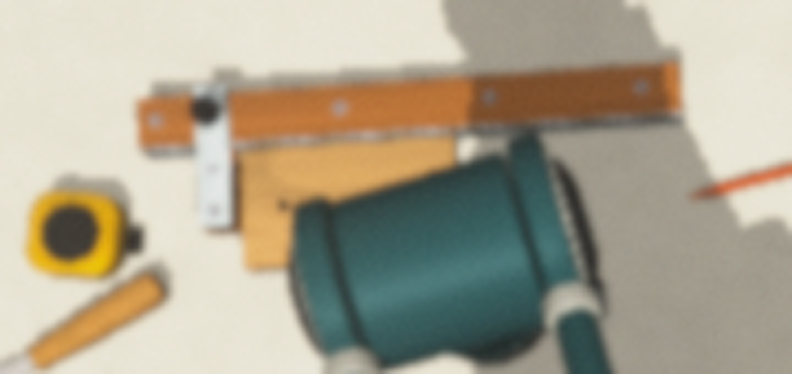

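drive_tool(steps=[[[0,-31,0],0.2],[[0,-31,0],0],[[0,-31,0],0],[[0,-30,0],0],[[0,0,30],0],[[0,0,30],0],[[0,0,28],0],[[0,0,5],0]])

```text
time: 16.13
tool_pos: [0.451, 0.272, 0.0006]
tcp_rot: [3.137, 0.062, -0.012]
wrist_force: [-1.7, -0.3, -1.5]
width: 0.599
```

drive_tool(steps=[[[0,0,0],0],[[10,0,0],0],[[10,0,0],0],[[8,0,0],0],[[5,0,0],0],[[3,0,0],0],[[0,0,0],0]])

```text
time: 16.72
tool_pos: [0.4929, 0.2753, 0.0063]
tcp_rot: [-3.14, -0.057, -0.003]
wrist_force: [-0.3, 0.6, -0.7]
width: 0.599
```

```bash
python3 st.py
python3 - <<'E'
from workcell import bot
from h import *
im=bot.read_camera("wrist")[:,:,::-1]; cv2.imwrite("pics/w12.png",im)
E
```

```text
16.7167 [0.4929 0.2753 0.0063] yaw 2.07 tilt [ 0.002  0.001 -1.   ] F [-0.3  0.6 -0.7] w 0.6 q [ 0.47  0.3   2.02 -0.    0.82  2.  ]
```

View pics/w12.png

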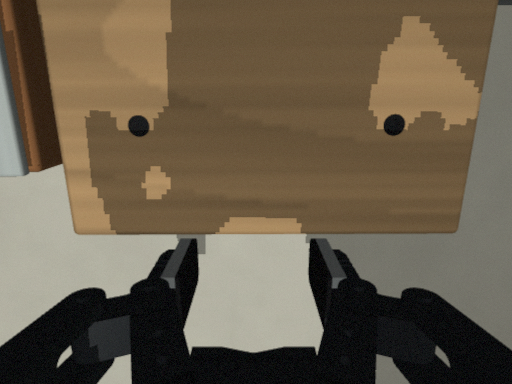

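drive_tool(steps=[[[2,0,0],-0.2],[[2,0,0],0],[[2,0,0],0],[[0,0,0],0]])

```text
time: 17.1
tool_pos: [0.4973, 0.2753, 0.0053]
tcp_rot: [-3.141, -0.064, -0.0]
wrist_force: [-0.7, -0.6, -0.5]
width: 0.599
```

drive_tool(steps=[[[2,0,0],0],[[0,0,0],0]])

```text
time: 17.27
tool_pos: [0.4977, 0.2752, 0.005]
tcp_rot: [3.14, 0.063, -0.005]
wrist_force: [-5.1, -0.6, 3.1]
width: 0.6
```

drive_tool(steps=[[[2,0,0],0],[[0,0,0],0],[[0,0,0],0]])

```text
time: 17.52
tool_pos: [0.4977, 0.275, 0.0047]
tcp_rot: [3.14, 0.063, -0.01]
wrist_force: [-9.8, 0.3, 6.9]
width: 0.6
```

drive_tool(steps=[[[-6,0,0],0],[[-15,0,0],0],[[-20,0,0],0],[[0,0,-30],0],[[0,0,-30],0],[[0,0,-30],0],[[0,0,-30],0],[[0,0,0],0]])

```text
time: 18.18
tool_pos: [0.4648, 0.2762, 0.1325]
tcp_rot: [-3.135, -0.064, -0.019]
wrist_force: [1.3, 1.3, 1.4]
width: 0.599
```

drive_tool(steps=[[[0,0,-30],0],[[0,0,-30],0],[[-20,15,-30],0],[[0,0,0],0],[[0,0,0],0]])

```text
time: 18.6
tool_pos: [0.442, 0.2583, 0.2177]
tcp_rot: [-3.139, -0.063, -0.009]
wrist_force: [0.5, -0.2, -0.4]
width: 0.601
```

```bash
python3 st.py
python3 - <<'E'
from workcell import bot
from h import *
print(bot.camera_info("wrist"))
im=bot.read_camera("wrist")[:,:,::-1]; cv2.imwrite("pics/w13.png",im)
im=bot.read_camera("side")[:,:,::-1][130:230,190:300]; cv2.imwrite("pics/side3z.png",cv2.resize(im,None,fx=6,fy=6,interpolation=cv2.INTER_CUBIC))
E
```

```text
18.6 [0.442  0.2583 0.2177] yaw 2.3 tilt [ 0.006  0.002 -1.   ] F [ 0.5 -0.2 -0.4] w 0.6 q [ 0.48 -0.04  1.97 -0.    1.21  2.01]
{'fx': 331.81344107313595, 'fy': 331.81344107313595, 'cx': 253.06076767606538, 'cy': 193.78083035392967, 'position': array([0.51100228, 0.26101265, 0.36055404]), 'attitude': array([ 2.11454455, -2.03016974, -0.28460233])}
```

View pics/w13.png

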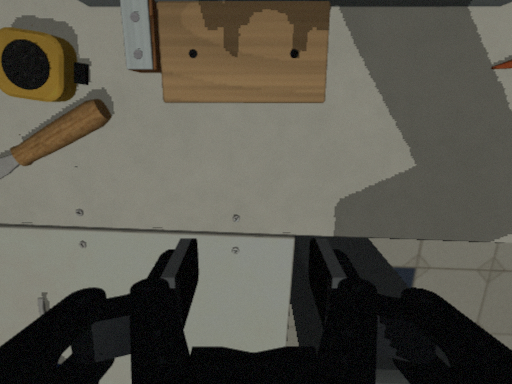

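View pics/side3z.png

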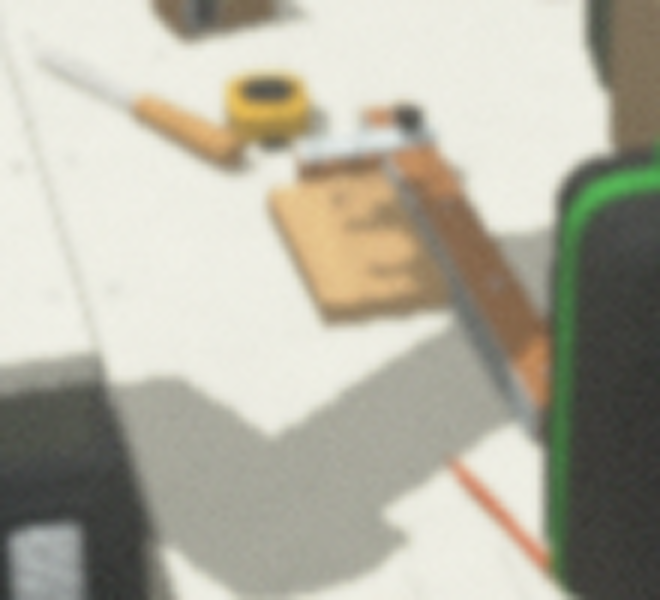

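Run:
```python
from workcell import bot
from h import *
im=cv2.imread("pics/w13.png")
cv2.imwrite("pics/w13z.png",cv2.resize(im[0:110,110:210],None,fx=5.4,fy=5.4,interpolation=cv2.INTER_NEAREST))
cv2.imwrite("pics/w13y.png",cv2.resize(im[0:50,140:350],None,fx=3.7,fy=8,interpolation=cv2.INTER_NEAREST))
ci=bot.camera_info("wrist")
print(ray(ci,[[161.5,40],[161.5,90],[328.5,15],[327,90],[162.5,102.5],[325.5,102.5]],.022).round(4).tolist())
print(ray(ci,[[158,40],[158,70]],.035).round(4).tolist())
```

```text
[[0.5585, 0.3479, 0.022], [0.5142, 0.3495, 0.022], [0.5856, 0.1954, 0.022], [0.5206, 0.1901, 0.022], [0.5026, 0.3489, 0.022], [0.509, 0.1904, 0.022]]
[[0.5565, 0.3476, 0.035], [0.5314, 0.3486, 0.035]]
```

View pics/w13z.png

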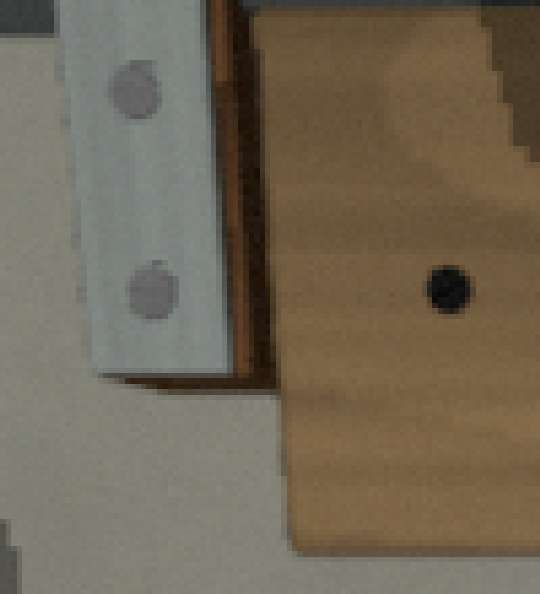

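View pics/w13y.png

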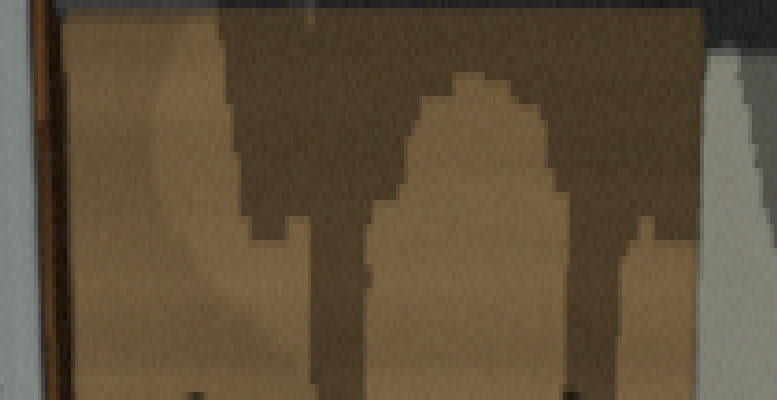

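Run:
```python
from workcell import bot
from h import *
ci=bot.camera_info("wrist"); im=cv2.imread("pics/w13.png")
for y in (20,40,60): print(y,im[y,148:168,2].tolist())
for r,a,b in ((20,154,158.5),(40,155,160),(60,156.3,161)): 
    print(ray(ci,[[a,r]],.035).round(4).tolist(), ray(ci,[[b,r]],.022).round(4).tolist())
```

```text
20 [98, 64, 52, 60, 64, 49, 34, 35, 36, 44, 73, 98, 101, 103, 101, 101, 101, 101, 101, 102]
40 [125, 120, 83, 52, 78, 87, 65, 36, 37, 36, 36, 72, 101, 109, 107, 108, 107, 107, 108, 107]
60 [130, 127, 126, 106, 68, 74, 95, 76, 53, 38, 33, 37, 76, 111, 117, 121, 122, 123, 118, 120]
[[0.5725, 0.3505, 0.035]] [[0.5752, 0.35, 0.022]]
[[0.5564, 0.3503, 0.035]] [[0.5585, 0.3493, 0.022]]
[[0.5398, 0.3498, 0.035]] [[0.5412, 0.349, 0.022]]
```

drive_tool(steps=[[[28,29,0],-7],[[0,0,0],-7],[[0,0,0],-7],[[0,0,0],-7],[[0,0,0],-7],[[0,0,0],-7],[[0,0,0],-7],[[0,0,0],-7]], jaw=0.1)

```text
time: 19.37
tool_pos: [0.4674, 0.2316, 0.2126]
tcp_rot: [-2.744, -1.529, 0.006]
wrist_force: [-0.6, -1.3, -0.2]
width: 0.1
```

drive_tool(steps=[[[0,0,0],-7],[[0,0,0],-7],[[0,0,0],-7],[[0,0,0],-7],[[0,0,0],-6],[[0,0,0],0],[[0,0,0],0]])

```text
time: 19.95
tool_pos: [0.4675, 0.2316, 0.2133]
tcp_rot: [-2.187, -2.254, 0.005]
wrist_force: [-0.2, -0.9, -0.1]
width: 0.095
```

```bash
python3 st.py
```

```text
19.95 [0.4675 0.2316 0.2133] yaw 91.72 tilt [-0.003 -0.001 -1.   ] F [-0.2 -0.9 -0.1] w 0.09 q [ 0.41 -0.01  1.95 -0.    1.21  0.38]
```

drive_tool(steps=[[[-23,22,0],-0.6],[[-23,22,0],0],[[-23,22,0],0],[[-22,22,0],0],[[0,0,35],0],[[0,0,35],0],[[0,0,35],0],[[0,0,0],0]])

```text
time: 20.62
tool_pos: [0.5534, 0.1428, 0.1014]
tcp_rot: [-2.17, -2.259, 0.02]
wrist_force: [-1.3, 0.3, -2.0]
width: 0.104
```

```bash
python3 st.py
```

```text
20.6167 [0.5534 0.1428 0.1014] yaw 92.3 tilt [-0.015 -0.003 -1.   ] F [-1.3  0.3 -2. ] w 0.1 q [0.21 0.2  1.94 0.   1.02 0.17]
```

drive_tool(steps=[[[0,0,25],0],[[0,0,25],0],[[0,0,20],0],[[0,0,14],0],[[0,0,8],0],[[0,0,0],0],[[0,0,0],0]])

```text
time: 21.2
tool_pos: [0.5603, 0.1448, 0.0191]
tcp_rot: [2.173, 2.268, 0.001]
wrist_force: [-0.4, 0.3, 0.7]
width: 0.1
```

drive_tool(steps=[[[10,0,0],0],[[10,0,0],0],[[8,0,0],0],[[6,0,0],0],[[0,0,0],0],[[0,0,0],0]])

```text
time: 21.7
tool_pos: [0.5583, 0.1793, 0.0186]
tcp_rot: [2.171, 2.27, 0.001]
wrist_force: [0.1, -0.9, -0.0]
width: 0.095
```

drive_tool(steps=[[[-3,0,0],0],[[0,0,6],0],[[0,0,5],0],[[3,0,0],0],[[1,0,0],0],[[0,0,0],0]])

```text
time: 22.2
tool_pos: [0.5581, 0.1796, 0.007]
tcp_rot: [-2.172, -2.269, 0.001]
wrist_force: [-1.0, -0.1, -0.4]
width: 0.101
```

drive_tool(steps=[[[1,0,0],0],[[0,0,0],0],[[0,0,0],0]])

```text
time: 22.45
tool_pos: [0.5584, 0.1806, 0.0075]
tcp_rot: [2.172, 2.269, 0.001]
wrist_force: [-0.4, 0.2, 0.0]
width: 0.099
```

drive_tool(steps=[[[1,0,0],0],[[0,0,0],0],[[0,0,0],0]])

```text
time: 22.7
tool_pos: [0.5582, 0.1816, 0.0074]
tcp_rot: [2.173, 2.269, 0.0]
wrist_force: [-0.0, -0.0, -0.3]
width: 0.098
```

drive_tool(steps=[[[1,0,0],0],[[0,0,0],0],[[0,0,0],0]])

```text
time: 22.95
tool_pos: [0.5582, 0.1818, 0.0073]
tcp_rot: [2.172, 2.269, -0.001]
wrist_force: [0.2, -4.8, 1.5]
width: 0.098
```

drive_tool(steps=[[[1,0,0],0],[[0,0,0],0],[[0,0,0],0]])

```text
time: 23.2
tool_pos: [0.5582, 0.1818, 0.0074]
tcp_rot: [2.171, 2.269, -0.003]
wrist_force: [-0.8, -8.6, 2.4]
width: 0.102
```

drive_tool(steps=[[[-6,0,0],0],[[-12,0,0],0],[[-12,0,0],0],[[0,0,-30],0],[[0,0,-30],0],[[0,0,-30],0],[[0,0,-30],0],[[0,-35,-10],0]])

```text
time: 23.87
tool_pos: [0.5328, 0.1526, 0.144]
tcp_rot: [2.169, 2.261, 0.02]
wrist_force: [0.5, 0.8, 1.7]
width: 0.098
```

drive_tool(steps=[[[-30,-25,0],0],[[-40,0,0],0],[[-40,0,0],0],[[-40,0,0],0],[[-40,0,0],0],[[0,0,0],0],[[0,0,0],0]])

```text
time: 24.45
tool_pos: [0.5074, -0.0414, 0.1373]
tcp_rot: [-2.178, -2.263, -0.001]
wrist_force: [-0.5, 0.9, 0.1]
width: 0.1
```

```bash
python3 st.py
python3 - <<'E'
from workcell import bot
from h import *
ci=bot.camera_info("top")
im=bot.read_camera("top")[:,:,::-1];c=im[140:225,120:300]; cv2.imwrite("pics/top5.png",im);cv2.imwrite("pics/top5z.png",cv2.resize(c,None,fx=4.4,fy=4.4,interpolation=cv2.INTER_CUBIC))
a=cv2.imread("pics/top0.png"); d=cv2.absdiff(a,np.ascontiguousarray(im)).max(2)[140:240,60:480]; cv2.imwrite("pics/diff.png",cv2.resize(d,None,fx=1.9,fy=1.9))
E
```

```text
24.45 [ 0.5074 -0.0414  0.1373] yaw 92.19 tilt [ 0.  0. -1.] F [-0.5  0.9  0.1] w 0.1 q [-0.13  0.03  2.05  0.    1.06 -0.17]
```

View pics/top5z.png

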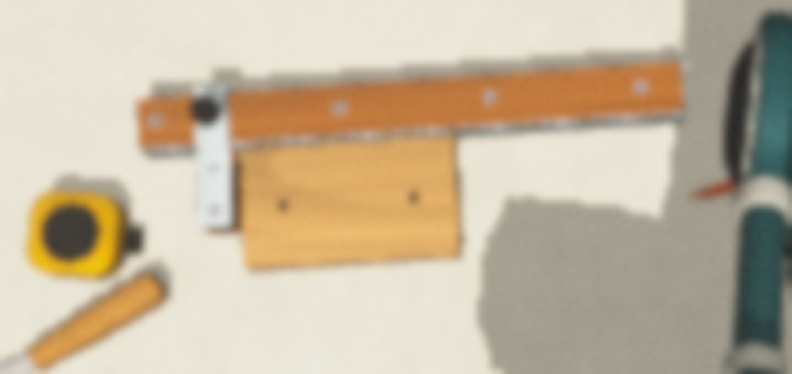

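View pics/diff.png

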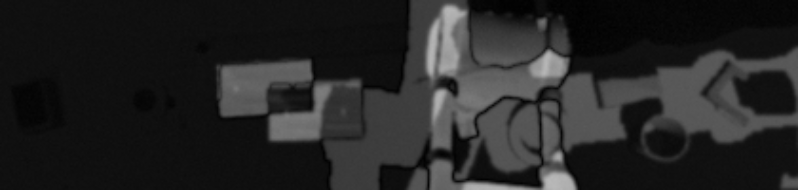

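The top view shows the board (zoom 240–460, 135–270) tight along the fence and in the corner of the stop. The tape measure, chisel and pencil show no movement, and the arm touches nothing.

```bash
python3 -c "
from workcell import bot
print(bot.finish_job())"
```

```text
the job is handed in; nothing more can be done
None
```

The drawer front is flush against the fence with its end up against the end stop, and the job was handed in at about 24.5 s of the 59 s allowed. I only pushed it with the fingertips: left towards the stop, forward to the fence, left onto the stop, then lightly against each again.

**Fence:** both presses stopped in the same place to within about 0.5 mm, at 10–13 N. The board's near edge measured 2.3° in the wrist picture, matching the fence's 2.3°.

**End stop:** both presses stopped at the same position, y = 0.1818 m, at 9–12 N. One check differed slightly: the wrist picture, taken before the second press, read about a 1 mm gap there. That is within the camera's accuracy, and the second press found the board in the same place.

**Other things on the bench:** the tape measure, the chisel and the visible tip of the pencil were where they started in the last top view. The arm's shadow hid the tape roll, sanding block and tub in that comparison, but the tool only passed well above them. The highest wrist force at the end of any move was about 16 N. The arm was clear of everything when I handed in.

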